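# Set and store the antenna tuner from its four key boxes

## Robot

A 6-joint arm with a two-finger parallel gripper is mounted at the origin on the work surface. World frame = base frame: x ahead of the robot, y to its left, z up, the work surface at z = 0. Lengths are in m, angles in degrees, forces in N, time in s.
With the tool pointing down it reaches from about 0.4 to 0.825 m from the base axis. Payload 7 kg.
Tool frame: the origin (TCP) lies at the very end of the fingers, on their centre line; the grasp point (between the pads) lies 19 mm behind it (r.grasp_offset is the z of the grasp point in the tool frame, in m); z points along the fingers, y is the direction in which the jaws open and shut (so a half turn about z gives the same grasp; the last joint's range is limited). The gripper opens to 88 mm and grips with 3 to 60 N. Pads are 19 mm wide; open, the fingers measure 130 mm over their backs; the gripper's body (78 mm by 193 mm) begins 47 mm behind the grasp point.
Start: joints at [81.137, 20.546, 0.682, 0, -70.136, -16.507], TCP at [0.289, 0.61, 0.227] pointing down, gripper open.
Joint ranges: [-176.03, 176.03], [-82.01, 121.73], [-58.28, 71.71], [-173.87, 95.51], [-174.79, -0.11], [-173.66, 173.66]. Speed limits (degrees/s): [136.94, 136.94, 172.46, 180, 180, 180].

## Interface

Orientations are given as [roll, pitch, yaw] about the fixed x, y, z axes, in that order (R = Rz(yaw) Ry(pitch) Rx(roll)).
In Python, from plant import r gives the robot as it stands.
- The arm moves only by the tool carry_out, never from a script. Its argument "plan" is a list of rows, each a list of 6 numbers: the shift along the world's x, y, z in m, then the turn, a rotation vector about the world's x, y, z in rad. In form: [[tx, ty, tz, wx, wy, wz], ...]. A call has 1 to 12 rows; each row shifts and turns the pose as measured when the row begins; what a row does not reach is not made up. A row lasts 1/12 s, in which the tool goes at most 41.7 mm and 7.16 degrees, less where a joint would pass 70% of its speed; a pose out of reach is approached as far as the arm can. A call with a gripper value outside its range is refused whole. "fingers" is the closure, from -1 (fully open) to 1 (shut), set as the call begins (left out, the last holds). The fingers move at their own pace and stop on an object; "force" is the grip in N (left out, the last holds). Time passes only in rows, so rows that do not move let the fingers close. It gives the time, the measured TCP pose, the force and the opening at its end, in the units of the state.
- r.get_state(): the state, without advancing time (a new reading comes with each control period).
- r.capture(name): name is "side" or "top"; returns the picture (420x560x3 uint8, red, green, blue); there is no depth.
- r.camera_model(name): a dict with "fov_y" (degrees; the focal length in pixels is half the picture's height over the tangent of half this angle, whatever the lens; pixels are square), "cx", "cy" (the principal point, pixels), "k1" (the pictures are not rectified: a ray, as slopes to the right and down, at radius r is drawn at 1 + k1 r^2 times it, then the intrinsics apply), "R" (3x3) and "t" (3): a world point X has camera coordinates R X + t. Camera axes: x right, y down, z forward; pixel columns grow to the right and rows downward; lengths in m; the calibration is good to about 2 mm. A picture is of the moment at which its call begins. camera_model takes no time and is no camera call.
- r.close_job(): hands the job in, once; it reports no verdict.
The state is a dict: "time_s": time; "joints": joint angles; "qd": joint speeds; "joint_torque": joint torques, N m; "tcp_pos": TCP position; "eef_rot": TCP orientation; "contact_force": force on the tool from outside, world axes, zero at the start; "moment": the same for the moment, N m; "gripper_width": finger opening in m.
Only numpy, scipy, OpenCV 4.12 (cv2) and the standard library are available. Lean on these libraries where they do the work, as an engineer would, in place of code of your own. Each camera call takes 0.05 s, during which the arm holds its last target.

## Task

Retune the station from the switch boxes on the mat: push the blue key fully in to bypass the tuner and let it out, then the amber key to tune, then the blue key again to bring the tuner back, and last hold the red key fully in for a good two seconds to store it, then let go. Press one key at a time, never press the white transmit key, and do not shove the loose boxes along the mat or disturb the other things on the desk.

Things in the scene. Friction and masses are not known exactly. Their poses are not given: they have to be found in the camera images.
- blue_box: Loose switch box (tuner in or bypassed), ballasted to 1.8-2.4 kg, grey, 90 (x) x 80 (y) x 70 (z) mm; blue square on top and one blue key on the front, which looks roughly to the robot. Origin: centre of its underside, on the mat, 3 mm above the table. Own x points from front to back, z up; the front face is at x = -45 mm. A push of more than about 9 N slides it over the mat.
- blue_bore (a point): Point on the front face of the blue box where the key's axis leaves it: 45 mm above the underside, mid-width; axes as the box; push the key along +x. The round cap (26 mm across) sits in a collar (34 mm), screwed out differently on each box and start, not reported, fixed in use: the resting cap's front lies 14 to 28 mm in front of this point, so feel for it.
- blue_key (a joint): Travel of the blue key in m: 0 out, 0.006 fully in, solid there. The cap stands 10 mm beyond its collar when out, 4 mm when in. It gives at about 0.9 N, is fully in at 3 N and springs back out. A press counts from 0.005, kept a moment (0.2 s).
- amber_box: Loose switch box (tune), ballasted to 1.8-2.4 kg, grey, 90 (x) x 80 (y) x 70 (z) mm; amber square on top and one amber key on the front, which looks roughly to the robot. Origin: centre of its underside, on the mat, 3 mm above the table. Own x points from front to back, z up; the front face is at x = -45 mm. A push of more than about 9 N slides it over the mat.
- amber_bore (a point): Point on the front face of the amber box where the key's axis leaves it: 45 mm above the underside, mid-width; axes as the box; push the key along +x. The round cap (26 mm across) sits in a collar (34 mm), screwed out differently on each box and start, not reported, fixed in use: the resting cap's front lies 14 to 28 mm in front of this point, so feel for it.
- amber_key (a joint): Travel of the amber key in m: 0 out, 0.006 fully in, solid there. The cap stands 10 mm beyond its collar when out, 4 mm when in. It gives at about 0.9 N, is fully in at 3 N and springs back out. A press counts from 0.005, kept a moment (0.2 s).
- red_box: Loose switch box (store), ballasted to 1.8-2.4 kg, grey, 90 (x) x 80 (y) x 70 (z) mm; red square on top and one red key on the front, which looks roughly to the robot. Origin: centre of its underside, on the mat, 3 mm above the table. Own x points from front to back, z up; the front face is at x = -45 mm. A push of more than about 9 N slides it over the mat.
- red_bore (a point): Point on the front face of the red box where the key's axis leaves it: 45 mm above the underside, mid-width; axes as the box; push the key along +x. The round cap (26 mm across) sits in a collar (34 mm), screwed out differently on each box and start, not reported, fixed in use: the resting cap's front lies 14 to 28 mm in front of this point, so feel for it.
- red_key (a joint): Travel of the red key in m: 0 out, 0.006 fully in, solid there. The cap stands 10 mm beyond its collar when out, 4 mm when in. It gives at about 0.9 N, is fully in at 3 N and springs back out. A press counts from 0.005, kept a moment (0.2 s, here two seconds).
- white_box: Loose switch box (transmit), ballasted to 1.8-2.4 kg, grey, 90 (x) x 80 (y) x 70 (z) mm; white square on top and one white key on the front, which looks roughly to the robot. Origin: centre of its underside, on the mat, 3 mm above the table. Own x points from front to back, z up; the front face is at x = -45 mm. A push of more than about 9 N slides it over the mat.
- white_bore (a point): Point on the front face of the white box where the key's axis leaves it: 45 mm above the underside, mid-width; axes as the box; push the key along +x. The round cap (26 mm across) sits in a collar (34 mm), screwed out differently on each box and start, not reported, fixed in use: the resting cap's front lies 14 to 28 mm in front of this point, so feel for it.
- white_key (a joint): Travel of the white key in m: 0 out, 0.006 fully in, solid there. The cap stands 10 mm beyond its collar when out, 4 mm when in. It gives at about 0.9 N, is fully in at 3 N and springs back out. It must stay unpressed.
- mug: White mug, 80 mm across, 90 mm tall, handle at own +y, left of the mat. Origin: centre of its underside. Bystander.
- headphones: Headphones lying flat on the left: two black round cups 84 mm across, 28 mm tall, 150 mm apart, and a band reaching 145 mm from the origin along own x. Origin: between the cups, on the table. Bystander.
- morse_key: Twin-paddle Morse key on a round wooden base 90 mm across, 54 mm tall in all, on the right. Origin: centre of its underside. Bystander.
- screwdriver: Screwdriver with red handle lying across the back of the mat, along own x, about 190 mm long and 26 mm tall. Bystander.
- coin_tin: Round tin 62 mm across, 26 mm tall, at the back of the mat. Origin: centre of its underside. Bystander.
- pencil: Yellow pencil 172 mm long, 9 mm thick, lying on the front of the mat along own x. Origin: its middle, underneath. Bystander.
Mind the look-alikes: they are no part of the job. What is shaped like the blue_box but green or pink is not meant.

How it is judged (in metres and radians):
On the way, in this order (a step that is already met when the one before it is completed fails the run):
1. blue key fully in (5 mm or more) (value of joint blue_key above 0.005 m), for 0.15 s.
2. blue let out, amber key fully in (value of joint amber_key above 0.005 m and value of joint blue_key below 0.0015 m), for 0.15 s.
3. amber let out, blue key fully in again (value of joint blue_key above 0.005 m and value of joint amber_key below 0.0015 m), for 0.15 s.
4. blue let out, red key held fully in for two seconds (value of joint red_key above 0.005 m and value of joint blue_key below 0.0015 m), for 1.8 s.
At the end, for the whole second after the job is handed in: All four keys are out again (under 1.5 mm in); all four boxes stand upright (within 0.08 rad), at rest, within 8 mm of where they stood (value of joint each of blue_key, amber_key, red_key, white_key below 0.0015 m and distance of each of blue_box, amber_box, red_box, white_box from where it was at the start of the episode below 0.008 m and angle between each of blue_box, amber_box, red_box, white_box's own z axis and vertical below 0.08 rad and linear speed of each of blue_box, amber_box, red_box, white_box below 0.01 m/s); the robot touches nothing.
It fails at once if the white transmit key is pressed (over 2.5 mm) (value of joint white_key above 0.0025 m).
It fails at once if two keys are pressed at once (value of joint each of blue_key, amber_key above 0.0025 m or value of joint each of blue_key, red_key above 0.0025 m or value of joint each of amber_key, red_key above 0.0025 m).
It fails at once if a switch box is shoved more than 8 mm from where it stood (distance of any of blue_box, amber_box, red_box, white_box from where it was at the start of the episode above 0.008 m).
It fails at once if a switch box is tipped (over 0.15 rad) (angle between any of blue_box, amber_box, red_box, white_box's own z axis and vertical above 0.15 rad).
It fails at once if a bystander is moved (20 mm; the pencil 30 mm) (distance of any of mug, headphones, morse_key, screwdriver, coin_tin from where it was at the start of the episode above 0.02 m or distance of pencil from where it was at the start of the episode above 0.03 m).
It also fails if it takes over 69 s, if anything falls off the work surface, if the arm or the gripper's body presses on something with over 40 N, if the wrist force passes 120 N, or if a joint passes its speed limit or range.

## Working session

There is one attempt and no reset: what is moved stays moved. The work goes in short steps, Python scripts to look and compute and a tool call to move; the robot and the scene stay as the last step left them, time stands still between calls to the robot, and variables do not carry over. Pictures are saved under pics/ and viewed, and the job is handed in when it is done.

Besides the shell and the picture viewer there is one more tool, called after ">>>" as name(argument=value, ...), one argument or row to a line, values as JSON. carry_out: Moves the arm, as the interface text tells. Its arguments: {"type":"object","properties":{"plan":{"type":"array"},"fingers":{"type":"number"},"force":{"type":"number"}},"required":["plan"]}

```bash
ls; mkdir -p pics; python3 - <<'E'
from plant import r
import cv2,json
for n in("top","side"):
    im=r.capture(n); cv2.imwrite(f"pics/{n}0.png",im[:,:,::-1]); m=r.camera_model(n); print(n,m)
print(r.get_state())
E
```

```text
pics
top {'fov_y': 49.17953250963397, 'cx': 281.40312723936603, 'cy': 205.57981768304944, 'k1': -0.14202020338868224, 'R': array([[-0.00524668, -0.99989759,  0.01331475],
       [-0.9960202 ,  0.00404072, -0.08903619],
       [ 0.08897327, -0.01372891, -0.99593939]]), 't': array([-4.76680483e-04,  5.12517168e-01,  1.56957270e+00])}
side {'fov_y': 47.314000770653244, 'cx': 277.2371964720568, 'cy': 204.74675356395042, 'k1': -0.17346389714774135, 'R': array([[ 0.99433346, -0.10614777, -0.00579868],
       [-0.06259957, -0.54056653, -0.83896908],
       [ 0.08592012,  0.83457803, -0.54414819]]), 't': array([-0.49498444,  0.08838331,  1.33061807])}
{'time_s': 0.1, 'joints': array([ 8.11355983e+01,  2.05865760e+01,  6.39205881e-01, -1.52199404e-02,
       -7.01353266e+01, -1.65042324e+01]), 'qd': array([-1.93711046e-02, -6.35080200e-02,  1.32369931e-01,  8.32848323e-02,
        4.13983633e-05, -9.22927972e-02]), 'joint_torque': array([-1.98749483e-03, -5.84162056e+01,  2.93751651e+01,  7.01559708e+00,
        1.01254944e-02, -4.89086165e-05]), 'tcp_pos': array([0.28907924, 0.60949375, 0.2257342 ]), 'eef_rot': array([ 1.79916645e+02, -9.77579231e-03, -2.53738090e+01]), 'contact_force': array([0.65849263, 0.45086459, 0.32253358]), 'moment': array([-0.01744626,  0.0283539 , -0.01328376]), 'gripper_width': 0.08749564042415556}
```

View pics/top0.png

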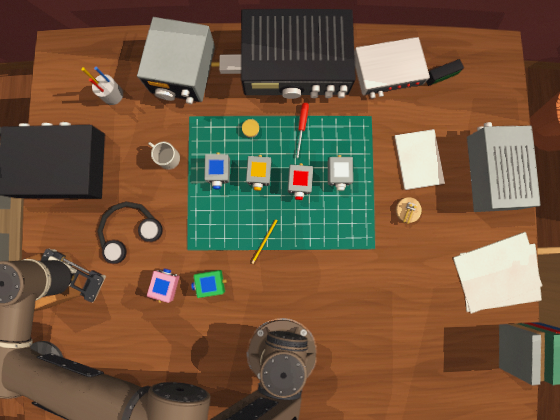

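View pics/side0.png

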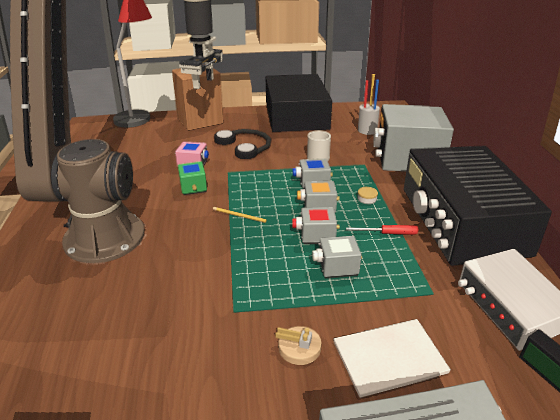

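The boxes I need, in the top view, are blue at (217,168), amber at (259,170) and red at (300,179). White, at (341,170), must not be touched. Two look-alikes could be taken for blue: pink with a blue square at (163,286) and green with a blue square at (208,284). The real one is the grey box on the mat.

```bash
cat > h.py <<'E'
import numpy as np,cv2
from plant import r
def K(m):
    f=210/np.tan(np.radians(m['fov_y']/2)); return np.array([[f,0,m['cx']],[0,f,m['cy']],[0,0,1]]),np.array([m['k1'],0,0,0,0.])
def ray(m,uv):
    k,d=K(m); p=cv2.undistortPoints(np.array([[uv]],float),k,d)[0,0]
    R=np.array(m['R']);t=np.array(m['t']); return -R.T@t,R.T@np.array([p[0],p[1],1])
def onz(m,uv,z):
    c,v=ray(m,uv); return c+v*(z-c[2])/v[2]
def proj(m,X):
    k,d=K(m); return cv2.projectPoints(np.array([X],float),cv2.Rodrigues(np.array(m['R']))[0],np.array(m['t']),k,d)[0][0,0]
def cents(im,mask):
    n,l,s,c=cv2.connectedComponentsWithStats(mask.astype(np.uint8))
    return [(c[i].round(1).tolist(),s[i].tolist()) for i in range(1,n) if s[i,4]>8]
E
python3 - <<'E'
from h import *
for n,(x0,y0,x1,y1),s in (("top",(190,140,370,215),4),("side",(280,150,370,285),4)):
    im=cv2.imread(f"pics/{n}0.png"); m=r.camera_model(n)
    hsv=cv2.cvtColor(im,cv2.COLOR_BGR2HSV); H,S,V=cv2.split(hsv)
    cr=np.zeros(H.shape,bool); cr[y0:y1,x0:x1]=1
    for c,mk in (("blue",(H>105)&(H<130)&(S>130)),("amber",(H>12)&(H<28)&(S>150)&(V>150)),("red",((H<6)|(H>174))&(S>170)&(V>120)),("white",(S<25)&(V>210))):
        print(n,c)
        for ce,st in cents(im,mk&cr): print("  ",ce,st, onz(m,ce,.073).round(4), onz(m,ce,.048).round(4))
    cv2.imwrite(f"pics/{n}crop.png",cv2.resize(im[y0:y1,x0:x1],None,fx=s,fy=s,interpolation=cv2.INTER_CUBIC))
E
```

```text
top blue
   [215.5, 166.5] [209, 160, 14, 14, 195] [0.6421 0.2208 0.073 ] [0.6465 0.2241 0.048 ]
   [216.2, 187.0] [213, 186, 7, 3, 20] [0.5719 0.2177 0.073 ] [0.5752 0.2209 0.048 ]
top amber
   [258.2, 169.0] [251, 162, 15, 15, 215] [0.6327 0.0758 0.073 ] [0.637  0.0767 0.048 ]
   [257.0, 188.0] [254, 187, 7, 3, 21] [0.5679 0.0798 0.073 ] [0.5711 0.0808 0.048 ]
top red
   [300.2, 177.8] [293, 171, 15, 15, 203] [ 0.6021 -0.0663  0.073 ] [ 0.6059 -0.0677  0.048 ]
   [298.6, 197.9] [295, 197, 8, 3, 21] [ 0.5338 -0.0602  0.073 ] [ 0.5364 -0.0615  0.048 ]
top white
   [341.0, 169.0] [334, 162, 15, 15, 224] [ 0.6321 -0.2056  0.073 ] [ 0.6364 -0.2092  0.048 ]
   [217.1, 182.6] [215, 181, 5, 4, 19] [0.5869 0.2148 0.073 ] [0.5904 0.218  0.048 ]
   [258.9, 184.9] [257, 184, 4, 3, 9] [0.5784 0.0734 0.073 ] [0.5818 0.0743 0.048 ]
   [341.8, 186.2] [340, 184, 5, 6, 20] [ 0.5731 -0.2072  0.073 ] [ 0.5764 -0.2109  0.048 ]
   [300.0, 193.7] [298, 192, 5, 4, 18] [ 0.548  -0.0651  0.073 ] [ 0.5509 -0.0664  0.048 ]
side blue
   [314.4, 163.9] [307, 161, 16, 7, 100] [0.6408 0.2173 0.073 ] [0.6497 0.263
[... 413 characters left out ...]
9, 26] [ 0.5315 -0.0988  0.073 ] [ 0.5367 -0.0636  0.048 ]
side white
   [298.3, 169.7] [296, 167, 5, 6, 23] [0.5842 0.1851 0.073 ] [0.5911 0.2301 0.048 ]
   [302.8, 193.2] [301, 191, 4, 6, 16] [0.577  0.0448 0.073 ] [0.5837 0.085  0.048 ]
   [299.0, 220.7] [297, 218, 5, 7, 32] [ 0.5462 -0.0908  0.073 ] [ 0.5518 -0.0553  0.048 ]
   [322.5, 223.0] [313, 223, 20, 1, 20] [ 0.6058 -0.1083  0.073 ] [ 0.6135 -0.0735  0.048 ]
   [358.5, 228.0] [348, 228, 22, 1, 22] [ 0.6944 -0.1414  0.073 ] [ 0.7052 -0.1077  0.048 ]
   [340.0, 245.3] [328, 239, 25, 14, 267] [ 0.6311 -0.2071  0.073 ] [ 0.6397 -0.1757  0.048 ]
   [317.8, 253.3] [313, 250, 10, 7, 55] [ 0.5714 -0.2315  0.073 ] [ 0.5779 -0.2009  0.048 ]
```

View pics/topcrop.png

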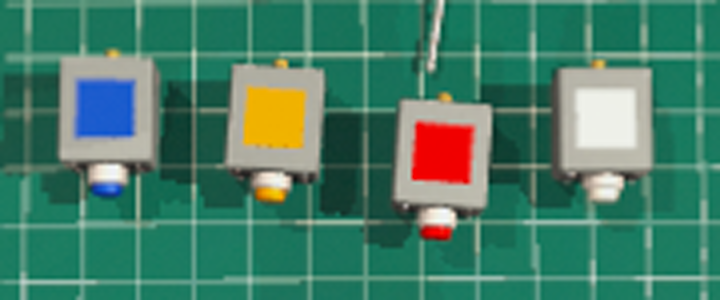

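View pics/sidecrop.png

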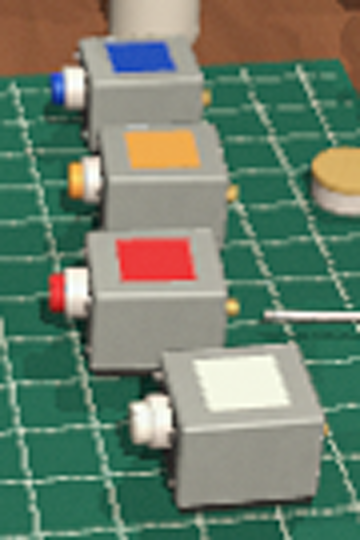

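The crops confirm it: the four grey boxes on the mat are in the order blue, amber, red, white. I'll close the fingers and move high to a point in front of the blue box.

>>> carry_out(
  plan=[
    [0.019,-0.035,0,0,0,0.09],
    [0.019,-0.035,0,0,0,0.09],
    [0.019,-0.035,0,0,0,0.09],
    [0.019,-0.035,0,0,0,0.09],
    [0.019,-0.035,0,0,0,0.08],
    [0.019,-0.035,0,0,0,0],
    [0.019,-0.035,0,0,0,0],
    [0.019,-0.035,0,0,0,0],
    [0.019,-0.035,0,0,0,0],
    [0.019,-0.035,0,0,0,0],
    [0.019,-0.035,0,0,0,0],
    [0,0,0,0,0,0],
  ],
  fingers=1,
  force=20,
)

```text
time_s: 1.1
tcp_pos: [0.499, 0.2062, 0.2191]
eef_rot: [179.5, 0.2, 1.5]
contact_force: [0.0, 0.8, -0.3]
gripper_width: 0.013
```

>>> carry_out(
  plan=[
    [0.004,0.003,-0.036,0.003,-0.003,-0.026],
    [0.004,0.003,-0.036,0.003,0,0],
    [0.004,0.003,-0.036,0,0,0],
    [0.004,0.003,-0.036,0,0,0],
    [0.004,0.002,-0.036,0,0,0],
    [0,0,0,0,0,0],
    [0,0,0,0,0,0],
  ],
)

```text
time_s: 1.68
tcp_pos: [0.5218, 0.2153, 0.035]
eef_rot: [180.0, -0.3, -0.6]
contact_force: [0.8, -1.4, 1.2]
gripper_width: 0.0007
```

```bash
python3 - <<'E'
from h import *
s=r.get_state();print(s['tcp_pos'],s['eef_rot'],s['contact_force'],s['gripper_width'])
a=r.capture("top")[:,:,::-1];b=r.capture("side")[:,:,::-1]
cv2.imwrite("pics/c1.png",np.hstack([cv2.resize(a[140:240,170:290],(480,400),interpolation=2),cv2.resize(b[100:220,240:336],(320,400),interpolation=2)]))
E
```

```text
[0.52176379 0.21528448 0.03503671] [179.9929377   -0.26986714  -0.57319327] [ 0.81803987 -1.35101593  1.19855682] 0.0006684874982175635
```

View pics/c1.png

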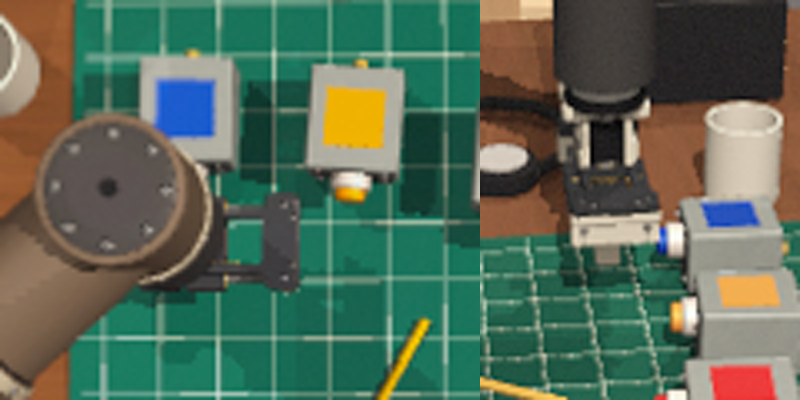

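```bash
python3 - <<'E'
from h import *
m=r.camera_model("side")
for dz in(0,.02,.04,.066,.1):
  for dx in (-.039,0,.039): 
    p=proj(m,[.5218+dx,.2153,.035+dz]); print(dz,dx,((p-[240,100])*[320/96,400/120]+[480,0]).round())
E
```

```text
0 -0.039 [565. 258.]
0 0 [605. 256.]
0 0.039 [645. 253.]
0.02 -0.039 [564. 240.]
0.02 0 [605. 237.]
0.02 0.039 [645. 235.]
0.04 -0.039 [564. 221.]
0.04 0 [605. 219.]
0.04 0.039 [645. 217.]
0.066 -0.039 [563. 197.]
0.066 0 [605. 195.]
0.066 0.039 [646. 192.]
0.1 -0.039 [563. 164.]
0.1 0 [604. 162.]
0.1 0.039 [646. 160.]
```

>>> carry_out(
  plan=[
    [0.01,0.002,0.001,0,0.003,0.01],
    [0.01,0.002,0,0,0,0],
    [0.003,0,0,0,0,0],
    [0,0,0,0,0,0],
    [0,0,0,0,0,0],
    [0,0,0,0,0,0],
  ],
)

```text
time_s: 2.28
tcp_pos: [0.55, 0.2234, 0.0481]
eef_rot: [-179.4, -0.9, 0.0]
contact_force: [-0.4, 0.2, -0.3]
gripper_width: 0.0005
```

```bash
cat > s.py <<'E'
from plant import r
s=r.get_state();print(s['time_s'],s['tcp_pos'].round(5),s['eef_rot'].round(2),s['contact_force'].round(2),s['moment'].round(3),s['joint_torque'].round(2))
E
python3 s.py
```

```text
2.2833 [0.54999 0.22343 0.0481 ] [-1.7937e+02 -8.8000e-01  3.0000e-02] [-0.45  0.21 -0.26] [-0.064  0.079  0.003] [-6.000e-02 -5.316e+01  2.227e+01  5.230e+00  1.400e-01  1.000e-02]
```

>>> carry_out(
  plan=[
    [0,0,-0.006,-0.005,0.008,0],
    [0,0,-0.006,-0.005,0.008,0],
    [0,0,0,0,0,0],
  ],
)

```text
time_s: 2.53
tcp_pos: [0.5495, 0.2235, 0.0363]
eef_rot: [-179.9, 0.1, 0.0]
contact_force: [0.6, -0.4, -0.5]
gripper_width: 0.0004
```

>>> carry_out(
  plan=[
    [0,0,0,0,0,0],
  ],
)

```text
time_s: 2.62
tcp_pos: [0.5492, 0.2233, 0.0357]
eef_rot: [-180.0, 0.1, 0.0]
contact_force: [-0.6, -0.1, 0.4]
gripper_width: 0.0007
```

>>> carry_out(
  plan=[
    [0,0,0,0,0,0],
    [0,0,0,0,0,0],
  ],
)

```text
time_s: 2.78
tcp_pos: [0.5487, 0.223, 0.0348]
eef_rot: [180.0, 0.2, 0.0]
contact_force: [0.4, -1.3, 0.3]
gripper_width: 0.0005
```

>>> carry_out(
  plan=[
    [0,0,0,0,0,0],
    [0,0,0,0,0,0],
    [0,0,0,0,0,0],
  ],
)

```text
time_s: 3.03
tcp_pos: [0.5485, 0.2229, 0.0346]
eef_rot: [180.0, 0.2, 0.0]
contact_force: [-0.1, 0.7, 0.5]
gripper_width: 0.0001
```

```bash
python3 s.py
```

```text
3.0333 [0.54851 0.22294 0.03459] [1.7995e+02 2.1000e-01 3.0000e-02] [-0.09  0.67  0.5 ] [-0.063 -0.061  0.035] [  0.   -54.67  21.5    5.07   0.07   0.  ]
```

>>> carry_out(
  plan=[
    [0.002,-0.0015,0.001,0,-0.003,0],
    [0.002,-0.001,0,0,0,0],
    [0,0,0,0,0,0],
  ],
)

```text
time_s: 3.28
tcp_pos: [0.5529, 0.2204, 0.036]
eef_rot: [180.0, -0.0, 0.1]
contact_force: [0.5, -0.3, 0.2]
gripper_width: 0.0004
```

>>> carry_out(
  plan=[
    [0.002,0,0,0,0,0],
    [0,0,0,0,0,0],
  ],
)

```text
time_s: 3.45
tcp_pos: [0.5554, 0.2203, 0.0362]
eef_rot: [180.0, -0.0, 0.0]
contact_force: [-0.1, 0.1, -0.2]
gripper_width: 0.0004
```

>>> carry_out(
  plan=[
    [0.002,0,0,0,0,0],
    [0,0,0,0,0,0],
  ],
)

```text
time_s: 3.62
tcp_pos: [0.5577, 0.2202, 0.0362]
eef_rot: [180.0, -0.0, 0.0]
contact_force: [0.8, -0.5, 0.8]
gripper_width: 0.0004
```

>>> carry_out(
  plan=[
    [0.0015,0,0,0,0,0],
    [0,0,0,0,0,0],
  ],
)

```text
time_s: 3.78
tcp_pos: [0.5591, 0.2201, 0.0361]
eef_rot: [180.0, -0.0, 0.0]
contact_force: [-1.7, 0.4, 0.1]
gripper_width: 0.0005
```

>>> carry_out(
  plan=[
    [0.0015,0,0,0,0,0],
    [0,0,0,0,0,0],
  ],
)

```text
time_s: 3.95
tcp_pos: [0.5603, 0.22, 0.036]
eef_rot: [180.0, 0.0, 0.0]
contact_force: [-1.4, 0.2, 1.2]
gripper_width: 0.0005
```

>>> carry_out(
  plan=[
    [0.0015,0,0,0,0,0],
    [0,0,0,0,0,0],
  ],
)

```text
time_s: 4.12
tcp_pos: [0.5615, 0.22, 0.0359]
eef_rot: [179.9, 0.1, 0.0]
contact_force: [-1.5, -0.3, 1.1]
gripper_width: 0.0005
```

>>> carry_out(
  plan=[
    [0.0015,0,0,0,0,0],
    [0,0,0,0,0,0],
  ],
)

```text
time_s: 4.28
tcp_pos: [0.5628, 0.2199, 0.0359]
eef_rot: [179.9, 0.1, 0.0]
contact_force: [-2.4, 0.2, 1.2]
gripper_width: 0.0005
```

>>> carry_out(
  plan=[
    [0.0012,0,0,0,0,0],
    [0,0,0,0,0,0],
  ],
)

```text
time_s: 4.45
tcp_pos: [0.5637, 0.2199, 0.0358]
eef_rot: [179.9, 0.2, 0.0]
contact_force: [-2.1, 0.8, 1.7]
gripper_width: 0.0002
```

>>> carry_out(
  plan=[
    [0.0012,0,0,0,0,0],
    [0,0,0,0,0,0],
  ],
)

```text
time_s: 4.62
tcp_pos: [0.5647, 0.2198, 0.0358]
eef_rot: [179.9, 0.2, 0.0]
contact_force: [-2.5, 1.1, 2.1]
gripper_width: 0.0007
```

>>> carry_out(
  plan=[
    [0.001,0,0,0,0,0],
    [0,0,0,0,0,0],
  ],
)

```text
time_s: 4.78
tcp_pos: [0.5646, 0.2198, 0.0356]
eef_rot: [179.9, 0.3, -0.0]
contact_force: [-2.9, 1.2, 1.4]
gripper_width: 0.0
```

>>> carry_out(
  plan=[
    [0.0015,0,0,0,0,0],
    [0.001,0,0,0,0,0],
    [0.001,0,0,0,0,0],
  ],
)

```text
time_s: 5.03
tcp_pos: [0.5648, 0.2196, 0.0354]
eef_rot: [179.8, 0.6, -0.0]
contact_force: [-7.8, 2.1, 6.9]
gripper_width: 0.0006
```

Blue is fully in: the tool stopped after about 6.3 mm and the force rose. Next I'll back off.

>>> carry_out(
  plan=[
    [-0.006,0,0,0,-0.005,0],
    [-0.012,0,0,0,-0.005,0],
    [-0.012,0,0.001,0,0,0],
    [0,0,0,0,0,0],
    [0,0,0,0,0,0],
  ],
)

```text
time_s: 5.45
tcp_pos: [0.5348, 0.2198, 0.0367]
eef_rot: [179.9, -0.2, -0.0]
contact_force: [0.1, 1.0, 0.2]
gripper_width: 0.0003
```

```bash
python3 s.py;python3 - <<'E'
from h import *
for n in("top","side"):
    im=r.capture(n)[:,:,::-1].copy(); cv2.imwrite(f"pics/{n}2.png",im)
    m=r.camera_model(n)
    H,S,V=cv2.split(cv2.cvtColor(im,cv2.COLOR_BGR2HSV))
    for c,mk in (("blue",(H>105)&(H<130)&(S>130)),("amber",(H>12)&(H<28)&(S>150)&(V>150))):
        mk=mk.copy(); mk[:150]=0; mk[230:]=0; mk[:,:200]=0; mk[:,330:]=0
        for ce,st in cents(im,mk): print(n,c,ce,st)
E
```

```text
5.45 [0.53478 0.21984 0.03666] [ 1.799e+02 -2.100e-01 -2.000e-02] [0.15 1.01 0.23] [-0.     0.005 -0.024] [ 4.000e-02 -5.273e+01  2.061e+01  4.850e+00  5.000e-02 -6.000e-02]
top blue [216.1, 166.0] [209, 160, 14, 14, 176]
top amber [258.2, 169.0] [251, 162, 15, 15, 215]
top amber [257.0, 188.0] [254, 187, 7, 3, 21]
top amber [273.3, 224.5] [270, 220, 7, 10, 26]
side blue [206.1, 153.8] [205, 150, 4, 8, 23]
side blue [314.4, 163.9] [307, 161, 16, 7, 100]
side blue [294.0, 173.5] [293, 172, 3, 4, 12]
side amber [319.8, 187.0] [312, 183, 17, 9, 130]
side amber [298.2, 194.7] [297, 191, 4, 8, 23]
side amber [240.5, 214.4] [217, 208, 49, 14, 141]
```

The blue box hasn't moved and its key is back out. Amber is next.

>>> carry_out(
  plan=[
    [-0.002,-0.025,0,0,0.002,-0.026],
    [0,-0.03,0,0,0.002,-0.026],
    [0,-0.03,0,0,0,-0.026],
    [0,-0.03,0,0,0,0],
    [0,-0.02,0,0,0,0],
    [0,0,0,0,0,0],
    [0,0,0,0,0,0],
    [0,0,0,0,0,0],
  ],
)

```text
time_s: 6.22
tcp_pos: [0.5377, 0.0815, 0.0373]
eef_rot: [-180.0, -0.3, -4.6]
contact_force: [0.2, 0.5, -0.9]
gripper_width: 0.0004
```

>>> carry_out(
  plan=[
    [0.003,0,-0.001,0,0.003,0],
    [0.003,0,0,0,0,0],
    [0.002,0,0,0,0,0],
    [0,0,0,0,0,0],
    [0,0,0,0,0,0],
  ],
)

```text
time_s: 6.63
tcp_pos: [0.5482, 0.0847, 0.0362]
eef_rot: [-180.0, -0.2, -4.4]
contact_force: [-0.2, 1.0, -0.3]
gripper_width: 0.0006
```

>>> carry_out(
  plan=[
    [0.002,0,0,0,0,0],
    [0,0,0,0,0,0],
  ],
)

```text
time_s: 6.8
tcp_pos: [0.5504, 0.0854, 0.036]
eef_rot: [-180.0, -0.2, -4.3]
contact_force: [0.4, -0.7, 0.4]
gripper_width: 0.0006
```

>>> carry_out(
  plan=[
    [0.002,0,0,0,0,0],
    [0,0,0,0,0,0],
  ],
)

```text
time_s: 6.97
tcp_pos: [0.5525, 0.0856, 0.036]
eef_rot: [-180.0, -0.1, -4.3]
contact_force: [0.7, 0.3, -0.3]
gripper_width: 0.0005
```

>>> carry_out(
  plan=[
    [0.0015,0,0,0,0,0],
    [0,0,0,0,0,0],
  ],
)

```text
time_s: 7.13
tcp_pos: [0.5538, 0.0856, 0.0359]
eef_rot: [-180.0, -0.1, -4.3]
contact_force: [0.4, -0.0, 0.5]
gripper_width: 0.0007
```

>>> carry_out(
  plan=[
    [0.0015,0,0,0,0,0],
    [0,0,0,0,0,0],
  ],
)

```text
time_s: 7.3
tcp_pos: [0.555, 0.0854, 0.0359]
eef_rot: [-180.0, -0.1, -4.3]
contact_force: [-1.3, 0.6, -0.0]
gripper_width: 0.0003
```

>>> carry_out(
  plan=[
    [-0.003,-0.003,0,0,0,0],
    [0,-0.002,0,0,0,0],
    [0,0,0,0,0,0],
    [0,0,0,0,0,0],
  ],
)

```text
time_s: 7.63
tcp_pos: [0.5518, 0.0798, 0.0359]
eef_rot: [-180.0, -0.1, -4.3]
contact_force: [-1.1, 0.5, 1.1]
gripper_width: 0.0005
```

>>> carry_out(
  plan=[
    [0.002,0,0,0,0,0],
    [0,0,0,0,0,0],
  ],
)

```text
time_s: 7.8
tcp_pos: [0.5538, 0.0796, 0.036]
eef_rot: [-180.0, -0.1, -4.4]
contact_force: [-0.9, 1.1, 0.5]
gripper_width: 0.0006
```

>>> carry_out(
  plan=[
    [0.0015,0,0,0,0,0],
    [0,0,0,0,0,0],
  ],
)

```text
time_s: 7.97
tcp_pos: [0.5551, 0.0794, 0.0359]
eef_rot: [-180.0, -0.1, -4.4]
contact_force: [-0.8, 1.2, 1.2]
gripper_width: 0.0004
```

>>> carry_out(
  plan=[
    [0.0015,0,0,0,0,0],
    [0,0,0,0,0,0],
  ],
)

```text
time_s: 8.13
tcp_pos: [0.5563, 0.0793, 0.0359]
eef_rot: [180.0, -0.0, -4.4]
contact_force: [-1.3, 0.6, 1.7]
gripper_width: 0.0006
```

>>> carry_out(
  plan=[
    [0.0015,0,0,0,0,0],
    [0,0,0,0,0,0],
  ],
)

```text
time_s: 8.3
tcp_pos: [0.5575, 0.0792, 0.0358]
eef_rot: [180.0, 0.0, -4.4]
contact_force: [-2.1, 1.1, 1.6]
gripper_width: 0.0006
```

Contact came at about 0.5535, so I expect the stop near 0.5595.

>>> carry_out(
  plan=[
    [0.0012,0,0,0,0,0],
    [0,0,0,0,0,0],
  ],
)

```text
time_s: 8.47
tcp_pos: [0.5585, 0.0791, 0.0357]
eef_rot: [179.9, 0.1, -4.4]
contact_force: [-2.8, 0.7, 2.8]
gripper_width: 0.0005
```

>>> carry_out(
  plan=[
    [0.0012,0,0,0,0,0],
    [0,0,0,0,0,0],
  ],
)

```text
time_s: 8.63
tcp_pos: [0.5593, 0.079, 0.0356]
eef_rot: [179.9, 0.1, -4.4]
contact_force: [-3.5, 1.4, 2.7]
gripper_width: 0.0003
```

>>> carry_out(
  plan=[
    [0.0012,0,0,0,0,0],
    [0,0,0,0,0,0],
  ],
)

```text
time_s: 8.8
tcp_pos: [0.5592, 0.079, 0.0355]
eef_rot: [179.9, 0.3, -4.4]
contact_force: [-2.8, 0.7, 2.3]
gripper_width: 0.0007
```

>>> carry_out(
  plan=[
    [0.0015,0,0,0,0,0],
    [0.001,0,0,0,0,0],
    [0.001,0,0,0,0,0],
  ],
)

```text
time_s: 9.05
tcp_pos: [0.5593, 0.0789, 0.0353]
eef_rot: [179.8, 0.6, -4.4]
contact_force: [-8.2, 2.0, 7.4]
gripper_width: 0.0007
```

>>> carry_out(
  plan=[
    [-0.006,0,0,0,-0.005,0],
    [-0.012,0,0,0,-0.005,0],
    [-0.012,0,0.001,0,0,0],
    [0,0,0,0,0,0],
    [0,0,0,0,0,0],
  ],
)

```text
time_s: 9.47
tcp_pos: [0.5302, 0.0796, 0.0367]
eef_rot: [180.0, -0.3, -4.4]
contact_force: [-0.1, 0.3, 0.9]
gripper_width: 0.0003
```

```bash
cat > look.py <<'E'
from h import *
import sys
for n in("top","side"):
    im=r.capture(n)[:,:,::-1].copy(); cv2.imwrite(f"pics/{n}{sys.argv[1]}.png",im)
    H,S,V=cv2.split(cv2.cvtColor(im,cv2.COLOR_BGR2HSV))
    for c,mk in (("blue",(H>105)&(H<130)&(S>130)),("amber",(H>12)&(H<28)&(S>150)&(V>150)),("red",((H<6)|(H>174))&(S>170)&(V>120))):
        mk=mk.copy(); mk[:150]=0; mk[230:]=0; mk[:,:200]=0; mk[:,330:]=0
        for ce,st in cents(im,mk): print(n,c,ce,st)
E
python3 look.py 3
```

```text
top blue [215.5, 166.5] [209, 160, 14, 14, 195]
top blue [214.4, 186.6] [213, 186, 5, 3, 9]
top amber [259.8, 164.3] [252, 162, 14, 8, 65]
top amber [273.3, 224.7] [270, 220, 7, 10, 24]
top red [300.2, 177.8] [293, 171, 15, 15, 203]
top red [298.6, 197.9] [295, 197, 8, 3, 21]
side blue [206.1, 153.8] [205, 150, 4, 8, 23]
side blue [314.4, 163.9] [307, 161, 16, 7, 100]
side amber [319.9, 187.1] [312, 183, 17, 9, 127]
side amber [240.1, 214.3] [217, 207, 49, 15, 139]
side red [318.4, 214.6] [310, 210, 18, 10, 168]
side red [293.9, 222.9] [292, 219, 4, 9, 27]
```

Amber is done and no box has moved. Now back to blue.

>>> carry_out(
  plan=[
    [0.001,0.025,0,0,0.002,0.026],
    [0.001,0.03,0,0,0.002,0.026],
    [0,0.03,0,0,0,0.024],
    [0,0.03,0,0,0,0],
    [0,0.02,0,0,0,0],
    [0,0,0,0,0,0],
    [0,0,0,0,0,0],
    [0,0,0,0,0,0],
  ],
)

```text
time_s: 10.23
tcp_pos: [0.5367, 0.2217, 0.037]
eef_rot: [-179.9, -0.3, 0.0]
contact_force: [-0.6, -0.3, -0.7]
gripper_width: 0.0005
```

>>> carry_out(
  plan=[
    [0.005,-0.001,-0.001,0,0.003,0],
    [0.005,-0.001,0,0,0,0],
    [0.005,0,0,0,0,0],
    [0,0,0,0,0,0],
    [0,0,0,0,0,0],
    [0,0,0,0,0,0],
  ],
)

```text
time_s: 10.73
tcp_pos: [0.5543, 0.2156, 0.0356]
eef_rot: [-179.9, -0.1, -0.2]
contact_force: [0.7, 0.5, -0.4]
gripper_width: 0.0004
```

>>> carry_out(
  plan=[
    [0.0015,0.002,0,0,0,0.003],
    [0,0.002,0,0,0,0],
    [0,0,0,0,0,0],
    [0,0,0,0,0,0],
  ],
)

```text
time_s: 11.07
tcp_pos: [0.5558, 0.2193, 0.0358]
eef_rot: [-179.9, -0.1, -0.1]
contact_force: [-0.1, 0.7, 0.1]
gripper_width: 0.0002
```

>>> carry_out(
  plan=[
    [0.002,0,0,0,0,0],
    [0,0,0,0,0,0],
    [0.002,0,0,0,0,0],
    [0,0,0,0,0,0],
  ],
)

```text
time_s: 11.4
tcp_pos: [0.5595, 0.2196, 0.0358]
eef_rot: [-179.9, -0.0, -0.0]
contact_force: [-1.3, 0.1, -0.2]
gripper_width: 0.0006
```

>>> carry_out(
  plan=[
    [0.0015,0,0,0,0,0],
    [0,0,0,0,0,0],
    [0.0015,0,0,0,0,0],
    [0,0,0,0,0,0],
  ],
)

```text
time_s: 11.73
tcp_pos: [0.5619, 0.2195, 0.0356]
eef_rot: [-180.0, 0.1, -0.1]
contact_force: [-2.4, 0.6, 0.9]
gripper_width: 0.0004
```

>>> carry_out(
  plan=[
    [0.0012,0,0,0,0,0],
    [0,0,0,0,0,0],
    [0.0012,0,0,0,0,0],
    [0,0,0,0,0,0],
  ],
)

```text
time_s: 12.07
tcp_pos: [0.564, 0.2194, 0.0356]
eef_rot: [-180.0, 0.1, -0.1]
contact_force: [-3.3, 0.9, 1.9]
gripper_width: 0.0004
```

>>> carry_out(
  plan=[
    [0.0012,0,0,0,0,0],
    [0,0,0,0,0,0],
    [0.0012,0,0,0,0,0],
  ],
)

```text
time_s: 12.32
tcp_pos: [0.565, 0.2192, 0.0354]
eef_rot: [180.0, 0.3, -0.1]
contact_force: [-10.4, 3.6, 7.6]
gripper_width: 0.0003
```

>>> carry_out(
  plan=[
    [0.0015,0,0,0,0,0],
    [0.001,0,0,0,0,0],
    [0.001,0,0,0,0,0],
  ],
)

```text
time_s: 12.57
tcp_pos: [0.5648, 0.2192, 0.0352]
eef_rot: [179.9, 0.6, -0.1]
contact_force: [-7.7, 2.0, 6.1]
gripper_width: 0.0004
```

Blue is fully in for the second time. I'll release it and move to red, whose cap stands about 35 mm nearer the robot.

>>> carry_out(
  plan=[
    [-0.006,0,0,0,-0.005,0],
    [-0.014,0,0,0,-0.005,0],
    [-0.02,0,0.001,0,0,0],
    [-0.02,0,0,0,0,0],
    [-0.01,0,0,0,0,0],
    [0,0,0,0,0,0],
    [0,0,0,0,0,0],
  ],
)

```text
time_s: 13.15
tcp_pos: [0.4949, 0.2197, 0.0365]
eef_rot: [-179.9, -0.4, -0.1]
contact_force: [0.3, -0.3, 0.7]
gripper_width: 0.0006
```

```bash
python3 s.py; python3 look.py 4
```

```text
13.15 [0.49492 0.21966 0.0365 ] [-1.7993e+02 -4.2000e-01 -8.0000e-02] [ 0.3  -0.3   0.72] [-0.058 -0.028 -0.014] [  0.17 -48.26  19.64   4.63   0.06  -0.08]
top blue [215.5, 166.5] [209, 160, 14, 14, 195]
top blue [216.9, 186.9] [214, 186, 6, 3, 15]
top amber [258.2, 169.0] [251, 162, 15, 15, 215]
top amber [257.0, 188.0] [254, 187, 7, 3, 21]
top amber [273.3, 224.5] [270, 220, 7, 10, 26]
top red [300.2, 177.8] [293, 171, 15, 15, 203]
top red [298.6, 197.9] [295, 197, 8, 3, 21]
side blue [206.1, 153.8] [205, 150, 4, 8, 23]
side blue [314.4, 163.9] [307, 161, 16, 7, 100]
side blue [294.0, 171.7] [293, 168, 3, 8, 23]
side amber [319.9, 187.0] [312, 183, 17, 9, 129]
side amber [298.2, 194.7] [297, 191, 4, 8, 23]
side amber [240.2, 214.3] [217, 207, 49, 15, 141]
side red [318.4, 214.6] [310, 210, 18, 10, 168]
side red [293.9, 222.9] [292, 219, 4, 9, 27]
```

>>> carry_out(
  plan=[
    [-0.004,-0.02,0,0,0.002,-0.024],
    [0,-0.035,0,0,0.002,-0.024],
    [0,-0.035,0,0,0,-0.022],
    [0,-0.035,0,0,0,0],
    [0,-0.035,0,0,0,0],
    [0,-0.035,0,0,0,0],
    [0,-0.035,0,0,0,0],
    [0,-0.03,0,0,0,0],
    [0,-0.015,0,0,0,0],
    [0,0,0,0,0,0],
    [0,0,0,0,0,0],
    [0,0,0,0,0,0],
  ],
)

```text
time_s: 14.25
tcp_pos: [0.4975, -0.07, 0.0362]
eef_rot: [-179.8, -0.6, -4.7]
contact_force: [0.3, -1.0, -0.1]
gripper_width: 0.0007
```

>>> carry_out(
  plan=[
    [0.003,0.005,0,-0.002,0.005,0.006],
    [0.003,0.004,0,0,0.003,0],
    [0.002,0,0,0,0,0],
    [0,0,0,0,0,0],
    [0,0,0,0,0,0],
  ],
)

```text
time_s: 14.67
tcp_pos: [0.5079, -0.0568, 0.0362]
eef_rot: [-180.0, -0.1, -4.1]
contact_force: [-1.0, 0.7, 0.1]
gripper_width: 0.0006
```

>>> carry_out(
  plan=[
    [0.002,0,0,0,0,0],
    [0,0,0,0,0,0],
    [0.002,0,0,0,0,0],
    [0,0,0,0,0,0],
  ],
)

```text
time_s: 15.0
tcp_pos: [0.5123, -0.0556, 0.0362]
eef_rot: [-180.0, -0.1, -3.9]
contact_force: [-0.1, -0.6, 0.3]
gripper_width: 0.0005
```

>>> carry_out(
  plan=[
    [0.001,-0.003,0,0,0,0],
    [0,-0.003,0,0,0,0],
    [0,0,0,0,0,0],
    [0,0,0,0,0,0],
  ],
)

```text
time_s: 15.33
tcp_pos: [0.5133, -0.0626, 0.0362]
eef_rot: [-180.0, -0.1, -4.0]
contact_force: [-0.0, -0.2, 0.5]
gripper_width: 0.0003
```

>>> carry_out(
  plan=[
    [0.002,0,0,0,0,0],
    [0,0,0,0,0,0],
    [0.0015,0,0,0,0,0],
    [0,0,0,0,0,0],
  ],
)

```text
time_s: 15.67
tcp_pos: [0.517, -0.063, 0.0363]
eef_rot: [-180.0, -0.1, -4.0]
contact_force: [0.7, 0.7, 0.1]
gripper_width: 0.0006
```

>>> carry_out(
  plan=[
    [0.0015,0,0,0,0,0],
    [0,0,0,0,0,0],
  ],
)

```text
time_s: 15.83
tcp_pos: [0.5187, -0.0629, 0.0363]
eef_rot: [-180.0, -0.1, -4.0]
contact_force: [0.6, 0.1, 0.4]
gripper_width: -0.0
```

>>> carry_out(
  plan=[
    [0.0015,0,0,0,0,0],
    [0,0,0,0,0,0],
  ],
)

```text
time_s: 16.0
tcp_pos: [0.5201, -0.0629, 0.0362]
eef_rot: [-180.0, -0.1, -4.0]
contact_force: [-0.3, -0.6, 0.3]
gripper_width: 0.0004
```

>>> carry_out(
  plan=[
    [0.0015,0,0,0,0,0],
    [0,0,0,0,0,0],
  ],
)

```text
time_s: 16.17
tcp_pos: [0.5211, -0.063, 0.036]
eef_rot: [-180.0, -0.0, -4.0]
contact_force: [-0.8, 0.3, 0.9]
gripper_width: 0.0007
```

>>> carry_out(
  plan=[
    [0.0015,0,0,0,0,0],
    [0,0,0,0,0,0],
  ],
)

```text
time_s: 16.33
tcp_pos: [0.5221, -0.0631, 0.0359]
eef_rot: [180.0, 0.1, -4.0]
contact_force: [-0.7, 0.4, 1.1]
gripper_width: 0.0
```

>>> carry_out(
  plan=[
    [0.0015,0,0,0,0,0],
    [0,0,0,0,0,0],
  ],
)

```text
time_s: 16.5
tcp_pos: [0.5232, -0.0632, 0.0358]
eef_rot: [180.0, 0.1, -4.0]
contact_force: [-2.0, 0.7, 1.4]
gripper_width: 0.0002
```

>>> carry_out(
  plan=[
    [0.0015,0,0,0,0,0],
    [0,0,0,0,0,0],
  ],
)

```text
time_s: 16.67
tcp_pos: [0.5243, -0.0634, 0.0357]
eef_rot: [180.0, 0.2, -4.0]
contact_force: [-2.5, 0.1, 1.5]
gripper_width: 0.0006
```

>>> carry_out(
  plan=[
    [0.0012,0,0,0,0,0],
    [0,0,0,0,0,0],
  ],
)

```text
time_s: 16.83
tcp_pos: [0.5252, -0.0635, 0.0356]
eef_rot: [180.0, 0.2, -4.1]
contact_force: [-2.1, 0.3, 2.3]
gripper_width: 0.0008
```

>>> carry_out(
  plan=[
    [0.0012,0,0,0,0,0],
    [0,0,0,0,0,0],
  ],
)

```text
time_s: 17.0
tcp_pos: [0.526, -0.0635, 0.0355]
eef_rot: [180.0, 0.3, -4.1]
contact_force: [-3.7, -0.2, 3.9]
gripper_width: 0.0001
```

>>> carry_out(
  plan=[
    [0.001,0,0,0,0,0],
    [0.0008,0,0,0,-0.001,0],
    [0.0008,0,0,0,-0.001,0],
    [0.0008,0,0,0,-0.001,0],
    [0.0008,0,0,0,-0.001,0],
    [0.0008,0,0,0,-0.001,0],
  ],
)

```text
time_s: 17.5
tcp_pos: [0.5261, -0.0637, 0.0347]
eef_rot: [179.9, 0.5, -4.1]
contact_force: [-5.9, 2.6, 4.1]
gripper_width: 0.0003
```

Red is holding against its stop at about 6 N. I'll keep that up.

>>> carry_out(
  plan=[
    [0.0008,0,0.0001,0,-0.001,0],
    [0.0008,0,0.0001,0,-0.001,0],
    [0.0008,0,0.0001,0,-0.001,0],
    [0.0008,0,0.0001,0,-0.001,0],
    [0.0008,0,0.0001,0,-0.001,0],
    [0.0008,0,0.0001,0,-0.001,0],
    [0.0008,0,0.0001,0,-0.001,0],
    [0.0008,0,0.0001,0,-0.001,0],
  ],
)

```text
time_s: 18.17
tcp_pos: [0.5261, -0.0637, 0.0347]
eef_rot: [179.9, 0.7, -4.2]
contact_force: [-5.6, 2.0, 4.5]
gripper_width: 0.0005
```

>>> carry_out(
  plan=[
    [0.0008,0,0.0001,0,-0.001,0],
    [0.0008,0,0.0001,0,-0.001,0],
    [0.0008,0,0.0001,0,-0.001,0],
    [0.0008,0,0.0001,0,-0.001,0],
    [0.0008,0,0.0001,0,-0.001,0],
    [0.0008,0,0.0001,0,-0.001,0],
    [0.0008,0,0.0001,0,-0.001,0],
    [0.0008,0,0.0001,0,-0.001,0],
  ],
)

```text
time_s: 18.83
tcp_pos: [0.526, -0.0637, 0.0348]
eef_rot: [179.9, 0.8, -4.3]
contact_force: [-5.3, 1.4, 4.3]
gripper_width: 0.0002
```

>>> carry_out(
  plan=[
    [0.0008,0,0.0001,0,-0.001,0],
    [0.0008,0,0.0001,0,-0.001,0],
    [0.0008,0,0.0001,0,-0.001,0],
    [0.0008,0,0.0001,0,-0.001,0],
    [0.0008,0,0.0001,0,-0.001,0],
    [0.0008,0,0.0001,0,-0.001,0],
    [0.0008,0,0.0001,0,-0.001,0],
    [0.0008,0,0.0001,0,-0.001,0],
  ],
)

```text
time_s: 19.5
tcp_pos: [0.5259, -0.0637, 0.0348]
eef_rot: [179.8, 1.0, -4.3]
contact_force: [-6.1, 0.8, 3.9]
gripper_width: 0.0006
```

>>> carry_out(
  plan=[
    [0.0009,0,0.0001,0,-0.001,0],
    [0.0009,0,0.0001,0,-0.001,0],
    [0.0009,0,0.0001,0,-0.001,0],
    [0.0009,0,0.0001,0,-0.001,0],
    [0.0009,0,0.0001,0,-0.001,0],
    [0.0009,0,0.0001,0,-0.001,0],
    [0.0009,0,0.0001,0,-0.001,0],
    [0.0009,0,0.0001,0,-0.001,0],
  ],
)

```text
time_s: 20.17
tcp_pos: [0.5259, -0.0637, 0.0348]
eef_rot: [179.8, 1.3, -4.4]
contact_force: [-5.9, 1.4, 4.7]
gripper_width: 0.0006
```

>>> carry_out(
  plan=[
    [-0.006,0,0,0,-0.005,0],
    [-0.014,0,0,0,-0.005,0],
    [-0.02,0,0.003,0,0,0],
    [-0.02,0,0.02,0,0,0],
    [0,0,0.03,0,0,0],
    [0,0,0.03,0,0,0],
    [0,0,0.02,0,0,0],
    [0,0,0,0,0,0],
    [0,0,0,0,0,0],
    [0,0,0,0,0,0],
  ],
)

```text
time_s: 21.0
tcp_pos: [0.4668, -0.0627, 0.1423]
eef_rot: [-179.9, -0.2, -4.3]
contact_force: [-0.6, 0.8, 0.1]
gripper_width: 0.0005
```

```bash
python3 s.py; python3 look.py 5
```

```text
21.0 [ 0.4668  -0.0627   0.14234] [-179.94   -0.21   -4.29] [-0.55  0.76  0.1 ] [-0.038 -0.011  0.039] [-2.000e-02 -3.371e+01  2.532e+01  5.920e+00 -4.000e-02 -0.000e+00]
top blue [215.5, 166.5] [209, 160, 14, 14, 195]
top blue [216.2, 187.0] [213, 186, 7, 3, 20]
top amber [258.3, 169.0] [251, 162, 15, 15, 211]
top amber [256.8, 188.0] [254, 187, 7, 3, 20]
top red [300.1, 177.7] [293, 171, 15, 15, 198]
side blue [206.1, 153.8] [205, 150, 4, 8, 23]
side blue [314.4, 163.9] [307, 161, 16, 7, 100]
side blue [294.0, 171.7] [293, 168, 3, 8, 23]
side amber [319.9, 187.2] [312, 183, 17, 9, 123]
side amber [298.2, 194.7] [297, 191, 4, 8, 23]
side amber [231.6, 212.2] [217, 207, 32, 11, 93]
side amber [258.3, 218.8] [250, 217, 16, 5, 41]
side red [318.5, 214.7] [310, 210, 19, 10, 170]
side red [293.9, 222.9] [292, 219, 4, 9, 27]
```

View pics/side5.png

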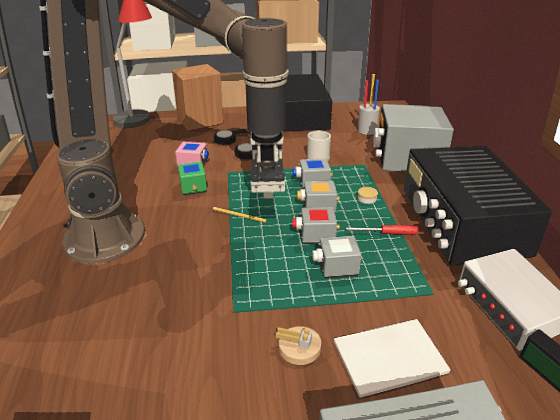

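```bash
python3 -c "
from plant import r
print(r.close_job())"
```

```text
the job is handed in; nothing more can be done
None
```

I pressed blue, amber, blue again and then red, each to its solid stop about 6 mm in. I held red in at about 6 N for roughly 3 s, then let go and lifted the arm clear. I handed the job in at about 21 s, inside the 69 s limit; no verdict was reported.

- **Force:** the second blue press briefly read 10.4 N, just over the roughly 9 N at which a box slides. The blue box's markings in the pictures did not shift afterwards.
- **Boxes and keys:** in the last pictures the blue, amber and red markings were within about 0.2 px of where they started. Those caps were back out in the side view; the arm hid the red cap from above.
- **White box:** I never went near it. The last picture shows it standing in place, but I did not measure it again.
- **Other things on the desk:** they look undisturbed in the last picture, and the arm touches nothing.
- **Amber:** my first touch was about 5 mm off-centre. I backed off, centred, and then pressed.

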